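# Shut and latch the gasketed enclosure

## Task

The steel control enclosure on the bench lies on its back with its door up and a steel rule left lying across its opening. Lay the rule down on the bench clear of the enclosure, swing the door shut, and turn the T-handle latch fully clockwise so that it draws the door down tight on its gasket. Leave the things standing round the enclosure where they are.

Things in the scene. Friction and masses are not known exactly. Their poses are not given: they have to be found in the camera images.
- enclosure: grey sheet-steel enclosure lying on its back, fixed: 190 (its x) x 170 (its y) x 80 mm high; origin at the centre of its underside, z up. Its door hinges on the +x top edge, away from the robot; shut, its free edge lies along the -x top edge. Black rubber gasket on the rim, up to 88 mm above the bench. Two glands stand 18 mm out of the +x wall
- door (a joint): the door's hinge angle in rad: 0 when shut tight, about 0.035 when it just rests on the uncompressed gasket (free edge 6 mm higher), 1.57 upright, stop at 1.9; it starts about upright. The hinge is stiff: the door stays at any angle and takes about 3 to 5 N at its free edge to swing. Pressing the door alone compresses the gasket but it springs back to about 0.025
- door_hinge (a point): a point on the hinge line at its middle, 95 mm ahead (+x) of the enclosure's centre, 80 mm above the bench; the hinge line runs along the enclosure's y
- door_edge (a point): middle of the door's free edge, 193 mm from the hinge line and half-way through the door's 10 mm thickness; axes as the enclosure's when the door is shut (z is the door's outward normal). The door is 176 mm wide (y)
- t_handle (a joint): T-handle angle in rad, growing clockwise as seen from outside: 0 open (bar parallel to the free edge), 1.5 the latched stop (bar along the door's x). Above about 0.3 the pawl behind the door strikes the frame and holds the door about 0.13 rad open. Below that it enters; with the door under 0.05, turning to the stop pulls the door in, with 10 to 20 N at the bar's end. It stays where left
- latch_axis (a point): point on the T-handle's turning axis at the middle of its bar, 30 mm above the door's outer face, 44 mm from its free edge, midway across; moves with the door, not with the handle; z is the door's outward normal. Dark steel bar 70 x 13 x 13 mm on a round stem 18 mm in diameter. The pawl stands 24 mm in from the door's inner face, in a circle of 35 mm
- rule_centre (a point): centre (half-way up) of a steel rule on a wooden batten, 26 x 210 x 10 mm, 50 g, long along its y; it lies across the enclosure's opening on the gasket, near the free-edge side. The bench (front edge x = 0.34, right edge y = -0.30) is free of fixed clutter over x 0.36 to 0.50, y -0.28 to 0.45; further back lie fixed bits up to 26 mm high
- oil_bottle: bystander: plastic oil bottle with a spout, 42 mm in diameter, 128 mm tall; origin at the centre of its underside
- hole_saw_a: bystander: hole saw standing on its back plate, 46 mm in diameter, 38 mm tall; origin at the centre of its underside
- bit_box: bystander: small dark box with a grey lid, 60 x 67 x 44 mm; origin at the centre of its underside
Mind the look-alikes: they are no part of the job. Of the things that look like the part that bears rule_centre, the larger one is meant.

How it is judged:
On the way, in this order (a step that is already met when the one before it is completed fails the run):
1. the rule is off the enclosure (horizontal distance between rule_centre and enclosure above 0.095 m and height (world z) of rule_centre below 0.05 m), for 0.2 s.
2. the door is swung down onto its gasket (value of joint door below 0.05 rad), for 0.2 s.
At the end, for the whole second after the job is handed in: the T-handle is turned to its clockwise stop (over 1.3 rad), the door is drawn in tight (under 0.011 rad, 2 mm at its edge), and the rule lies at rest on the bench outside the enclosure (its centre under 35 mm high and over 95 mm from the middle of the enclosure) (value of joint t_handle above 1.3 rad and value of joint door below 0.011 rad and velocity of joint door below 0.05 rad/s and horizontal distance between rule_centre and enclosure above 0.095 m and height (world z) of rule_centre below 0.035 m and linear speed of steel_rule below 0.02 m/s); the robot touches nothing.
It fails at once if a bystander was shifted by more than 30 mm or toppled (distance of any of oil_bottle, hole_saw_a, bit_box from where it was at the start of the episode above 0.03 m or angle between oil_bottle's own z axis and vertical above 0.5 rad).
It also fails if it takes over 67 s, if anything falls off the work surface, if the arm or the gripper's body presses on something with over 40 N, if the wrist force passes 120 N, or if a joint passes its speed limit or range.

## Robot

A 7-joint arm with a two-finger parallel gripper is mounted at the origin on a cart in front of the work surface, level with it; the furniture and walls round the work are solid. World frame = base frame: x ahead of the robot, y to its left, z up, the work surface at z = 0. Lengths are in m, angles in rad, forces in N, time in s.
With the tool pointing down it reaches from about 0.375 to 0.925 m from the base axis. Payload 3.1 kg.
Tool frame: the origin (TCP) lies between the finger pads; the fingertips stand 19 mm ahead of it and the grasp point (between the pads) is the TCP; z points along the fingers, y is the line along which they close (so a half turn about z gives the same grasp; the last joint's range is limited). The gripper opens to 85 mm and grips with 20 to 120 N. Pads are 22 mm wide; open, the fingers measure 114 mm over their backs; the gripper's body (76 mm by 85 mm) begins 54 mm behind the grasp point. The pads swing forward as they close: fully open they stand 13 mm farther back than shut.
Start: joints at [1.063, 0.383, 0.044, 1.598, -0.018, 1.161, -0.05], TCP at [0.259, -0.596, 0.25] pointing down, gripper open.
Joint ranges: [-2.61, 2.61], [-0.41, 2.15], [-1.48, 1.57], [0, 2.5], [-1.57, 4.71], [0.05, 1.97], [-2.85, 2.85]. Speed limits (rad/s): [2.79, 2.79, 3.14, 3.14, 3.14, 3.14, 3.14].

## Interface

Orientations are given as a unit quaternion [x, y, z, w].
In Python, from bench import move_ptp, movel, move_j, move_gripper, pause, inverse_kinematics, read_camera, camera_params, MotionError, sign_off, look_for, tip_of, read_time_s, read_qpos, read_joint_vel, read_effort, read_eef_pos, read_tcp_rot, read_ft_force, read_ft_torque, read_finger_gap, read_grasp_force gives the robot as it stands. Calls block until the motion is done:
- move_ptp(position, orientation): joint-space move of the TCP to a pose.
- movel(position, orientation=None, speed=0.15): straight line of the TCP; orientation=None keeps the orientation; speed is the mean speed in m/s.
- move_j(angles): joint-space move.
- move_gripper(opening, effort=None): finger opening in m; effort is the grip in N (None keeps the last); returns when the fingers have stopped.
- pause(seconds).
- inverse_kinematics(position, orientation): joint angles nearest the present ones, or None.
- read_camera(name): name is "scene" or "top" or "wrist"; returns the picture (420x560x3 uint8, red, green, blue); there is no depth.
- camera_params(name): a dict with "K" (3x3 intrinsics, pixels), "camera_from_world" (4x4, takes a point from world to camera coordinates). Camera axes: x right, y down, z forward; pixel columns grow to the right and rows downward; lengths in m; the calibration is good to about 2 mm. A picture is of the moment at which its call begins: read the wrist's pose just before it. camera_params takes no time and is no camera call; for the wrist camera it gives the pose at the moment of the call.
A pose or a line that the arm cannot do raises MotionError and nothing moves.
- sign_off(): hands the job in; it is judged then, once.
Trained networks look in the newest picture that a camera, given by its name, has taken for a name from the list of things; names that differ only in an ending like _2 or _b are one class to them, and where a whole thing is asked for, a point or a joint stands for the part that bears it (a point fixed in the world has none). Each returns a list of dicts, best first, with "confidence" (0 to 1); they miss things now and then, are a little off and sometimes report something else, mostly with a low value. They report only what shows in the picture. A call takes as long as a camera call. They do not tell look-alikes from the thing itself.
- look_for(camera, name): "at" ([column, row] in pixels, amid what is visible of it).
- tip_of(camera, name): "at" ([column, row] in pixels: a listed point, or the origin of a listed thing).
Readings, each from a call of its own:
- read_time_s(): time.
- read_qpos(): joint angles.
- read_joint_vel(): joint speeds.
- read_effort(): joint torques, N m.
- read_eef_pos(): TCP position.
- read_tcp_rot(): TCP orientation.
- read_ft_force(): force on the tool from outside, world axes, zero at the start.
- read_ft_torque(): the same for the moment, N m.
- read_finger_gap(): finger opening in m.
- read_grasp_force(): force on a finger pad.
Only numpy, scipy, OpenCV 4.12 (cv2) and the standard library are available. Lean on these libraries where they do the work, as an engineer would, in place of code of your own. Each camera call takes 0.05 s, during which the arm holds its last target. There are 200 camera calls.

## Working session

There is one attempt and no reset: what is moved stays moved. The work goes in short steps, each a Python script; the robot and the scene stay as the last script left them, time stands still between calls to the robot, and variables do not carry over. Pictures are saved under pics/ and viewed, at most 10 in all, crops included, and the job is handed in when it is done.

```bash
mkdir -p pics; ls
cat > h.py <<'E'
import numpy as np, cv2
from scipy.spatial.transform import Rotation as R
from bench import *
def proj(cam,p,cp=None):
    c=cp or camera_params(cam);T=np.array(c["camera_from_world"]);q=T[:3,:3]@np.array(p)+T[:3,3];u=np.array(c["K"])@q;return u[:2]/u[2]
def ray(cam,uv,z,cp=None):
    c=cp or camera_params(cam);T=np.array(c["camera_from_world"]);K=np.array(c["K"])
    d=T[:3,:3].T@np.linalg.inv(K)@np.array([uv[0],uv[1],1.]);o=-T[:3,:3].T@T[:3,3]
    return o+d*(z-o[2])/d[2]
def snap(cam,name):
    im=read_camera(cam);cv2.imwrite(f"pics/{name}.png",cv2.cvtColor(im,cv2.COLOR_RGB2BGR));return im
E
python3 - <<'E'
from h import *
for c in ["scene","top"]:
    snap(c,c)
    T=np.array(camera_params(c)["camera_from_world"]);print(c,-T[:3,:3].T@T[:3,3])
    for n,z in [("enclosure",0),("door_hinge",.08),("door_edge",.27),("latch_axis",.23),("rule_centre",.093),("oil_bottle",0),("hole_saw_a",0),("bit_box",0)]:
        for d in tip_of(c,n)[:3]: print(n,np.round(d["at"]),round(d["confidence"],2),ray(c,d["at"],z).round(3))
print(read_time_s(),read_tcp_rot())
E
```

```text
pics
scene [-0.28108513  0.62643595  0.6022291 ]
enclosure [292. 244.] 0.59 [0.53  0.089 0.   ]
door_hinge [272. 202.] 0.83 [0.624 0.089 0.08 ]
door_hinge [344. 241.] 0.74 [0.374 0.053 0.08 ]
door_edge [269. 128.] 0.76 [0.647 0.084 0.27 ]
door_edge [289. 247.] 0.51 [0.163 0.336 0.27 ]
latch_axis [262. 144.] 0.58 [0.652 0.101 0.23 ]
rule_centre [187. 300.] 0.89 [0.344 0.43  0.093]
rule_centre [302. 227.] 0.75 [0.455 0.111 0.093]
oil_bottle [344. 240.] 0.93 [ 0.477 -0.037  0.   ]
bit_box [233. 259.] 0.85 [0.546 0.245 0.   ]
top [0.36663527 0.12710248 1.14833938]
enclosure [300. 141.] 0.65 [0.712 0.089 0.   ]
enclosure [298. 223.] 0.6 [0.528 0.09  0.   ]
door_hinge [299. 174.] 0.96 [0.618 0.093 0.08 ]
door_edge [302. 140.] 0.58 [0.633 0.094 0.27 ]
latch_axis [302. 129.] 0.79 [0.667 0.093 0.23 ]
rule_centre [162. 249.] 0.83 [0.456 0.361 0.093]
rule_centre [295. 248.] 0.8 [0.465 0.098 0.093]
rule_centre [225. 222.] 0.32 [0.514 0.239 0.093]
oil_bottle [363. 249.] 0.72 [ 0.476 -0.052  0.   ]
hole_saw_a [369. 206.] 0.69 [ 0.57  -0.064  0.   ]
bit_box [228. 221.] 0.82 [0.529 0.242 0.   ]
bit_box [302. 141.] 0.44 [0.713 0.084 0.   ]
0.9 [9.79075578e-01 2.03496958e-01 1.94307431e-05 1.74305535e-05]
```

Run:
```python
import cv2
a=cv2.imread("pics/top.png")[90:300,120:420];cv2.imwrite("pics/topc.png",cv2.resize(a,(800,560),interpolation=cv2.INTER_CUBIC))
a=cv2.imread("pics/scene.png")[80:340,120:460];cv2.imwrite("pics/scenec.png",cv2.resize(a,(780,596),interpolation=cv2.INTER_CUBIC))
```

```text
(no output)
```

View pics/topc.png

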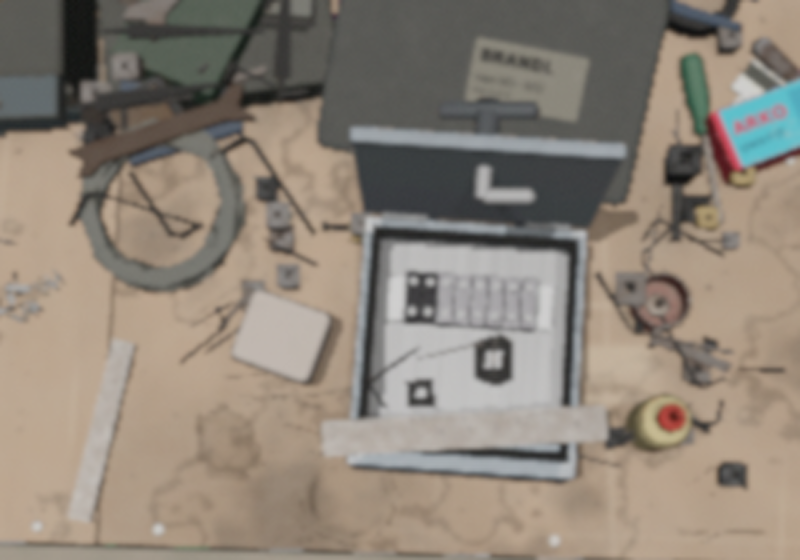

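View pics/scenec.png

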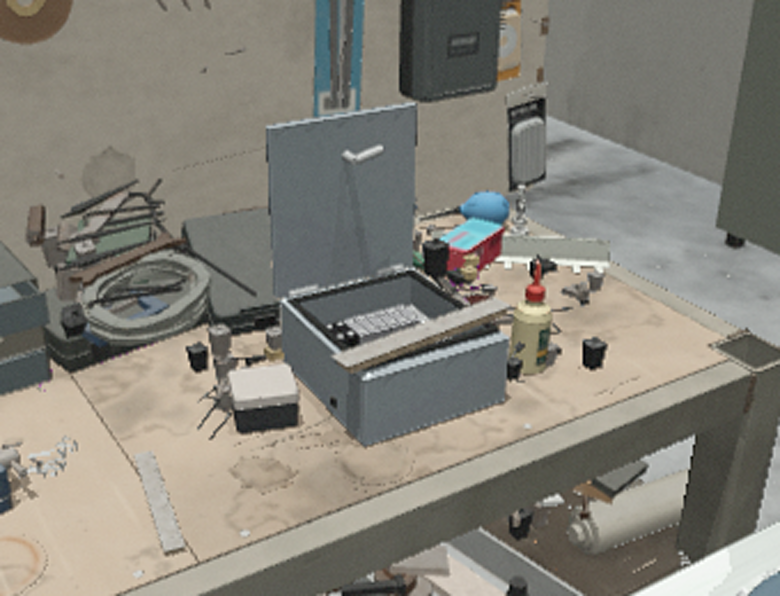

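The top view shows the big rule across the opening (crop ends about (325,438) and (607,423)) and the small look-alike lying at left near (100,430). The bottle is at right (660,420) and the bit box at (282,337). The door is upright, its pawl pointing toward -y.

Run:
```python
from h import *
f=lambda u,v:(120+u/2.6667,90+v/2.6667)
g=lambda u,v:(120+u*340/780,80+v*260/596)
print("rule",*[ray("top",f(*p),.098).round(3) for p in [(325,438),(607,423)]])
print("enc",*[ray("top",f(*p),.08).round(3) for p in [(349,466),(577,479),(588,235),(365,220)]])
print("small",*[ray("top",f(*p),.005).round(3) for p in [(82,520),(122,342)]])
print("doortop",*[ray("top",f(*p),.273).round(3) for p in [(351,135),(625,152)]])
print("bar",*[ray("top",f(*p),.23).round(3) for p in [(440,110),(537,110)]])
# scene rays meet door plane x=.62ish
def rayx(uv,x):
    a=ray("scene",uv,0);b=ray("scene",uv,.5);return (a+(b-a)*(x-a[0])/(b[0]-a[0])).round(3)
print("doortop sc",*[rayx(g(*p),.622) for p in [(268,126),(415,104)]])
print("pawl sc",*[rayx(g(*p),.595) for p in [(348,156),(382,150)]])
q=R.from_quat(read_tcp_rot());print(q.as_matrix().round(2))
# candidate wrist view
rx=R.from_matrix(np.array([[0,1,0],[1,0,0],[0,0,-1]]).T)
for s in (1,-1):
  rr=R.from_matrix(np.array([[0,s,0],[s,0,0],[0,0,-1]]).T)
  for p in [(.46,.1,.3),(.46,.1,.11),(.40,.235,.02),(.69,.155,.27),(.475,.09,.13)]:
    j=inverse_kinematics(p,rr.as_quat());print(s,p,None if j is None else np.round(j,2))
```

```text
rule [0.449 0.202 0.098] [ 0.466 -0.006  0.098]
enc [0.43  0.184 0.08 ] [0.425 0.014 0.08 ] [0.612 0.007 0.08 ] [0.62  0.179 0.08 ]
small [0.386 0.4   0.005] [0.53  0.377 0.005]
doortop [0.629 0.18  0.273] [0.623 0.006 0.273]
bar [0.661 0.124 0.23 ] [0.663 0.059 0.23 ]
doortop sc [0.622 0.185 0.276] [0.622 0.007 0.271]
pawl sc [0.595 0.108 0.239] [0.595 0.066 0.238]
[[ 0.92  0.4   0.  ]
 [ 0.4  -0.92 -0.  ]
 [ 0.    0.   -1.  ]]
1 (0.46, 0.1, 0.3) [ 0.51  0.04 -0.82  1.92  0.03  1.19 -0.32]
1 (0.46, 0.1, 0.11) [ 0.48  0.37 -0.87  2.1   0.38  0.84 -0.62]
1 (0.4, 0.235, 0.02) [ 0.14  0.57 -0.86  2.14  0.67  0.72 -1.17]
1 (0.69, 0.155, 0.27) [ 0.19  0.58 -0.7   1.39  0.37  1.31 -0.52]
1 (0.475, 0.09, 0.13) [ 0.45  0.33 -0.81  2.06  0.31  0.87 -0.53]
-1 (0.46, 0.1, 0.3) [-1.   -0.04  0.69  1.98  0.03  1.19  2.82]
-1 (0.46, 0.1, 0.11) [ 0.75  0.57 -1.24  2.09  0.67  0.96  2.29]
-1 (0.4, 0.235, 0.02) [ 0.42  0.87 -1.25  2.14  1.05  0.99  1.71]
-1 (0.69, 0.155, 0.27) [ 0.46  0.82 -1.25  1.38  0.77  1.48  2.39]
-1 (0.475, 0.09, 0.13) [ 0.77  0.54 -1.23  2.05  0.62  0.99  2.36]
```

```bash
cat >> h.py <<'E'
def down(a):
    c,s=np.cos(a),np.sin(a);return R.from_matrix(np.array([[-s,c,0],[c,s,0],[0,0,-1]]).T).as_quat()
E
python3 - <<'E'
from h import *
move_ptp([.40,-.25,.32],down(.08)); move_ptp([.4575,.098,.24],down(.08)); move_gripper(.05,40)
cp=camera_params("wrist");im=snap("wrist","w1")
for n,z in [("rule_centre",.093),("door_hinge",.08),("enclosure",.0)]:
    for d in tip_of("wrist",n)[:2]:print(n,np.round(d["at"]),d["confidence"],ray("wrist",d["at"],z,cp).round(4))
print(read_eef_pos(),read_time_s(),read_ft_force(),read_qpos())
print("proj",proj("wrist",(.4575,.098,.098),cp))
E
```

```text
rule_centre [279. 194.] 0.92 [0.4568 0.1022 0.093 ]
enclosure [339. 180.] 0.84 [0.5227 0.0979 0.    ]
enclosure [462. 212.] 0.53 [0.6648 0.0725 0.    ]
[0.45749488 0.09804345 0.24002773] 4.3167 [0.76725757 0.32233766 0.37177255] [ 0.48156381  0.10609996 -0.81022048  1.99936774  0.08759414  1.07050115
 -0.28781799]
proj [279.20226741 200.52583072]
```

View pics/w1.png

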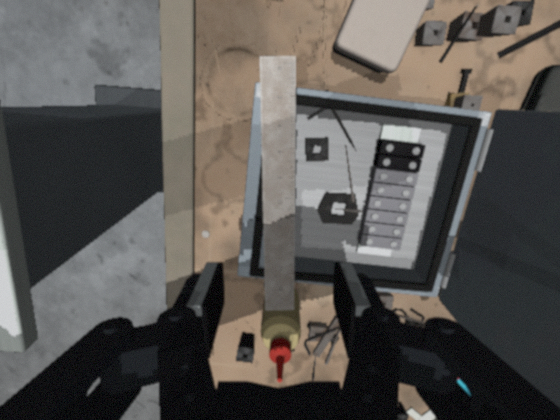

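The wrist view shows the rule aligned between the fingers (column 278, rows 57 to about 310), with the bottle just beyond its right end. I'm grasping it now.

Run:
```python
from h import *
movel([.457,.100,.125],speed=.15); movel([.457,.100,.1085],speed=.05)
print(read_ft_force()); move_gripper(0,50); print(read_finger_gap(),read_grasp_force())
movel([.457,.100,.20]); print(read_finger_gap(),read_grasp_force(),read_ft_force(),read_time_s())
movel([.405,.237,.20],down(0.0)); cp=camera_params("wrist");snap("wrist","w2");print(proj("wrist",(.405,.237,.19),cp))
```

```text
[-0.22879069  0.66826834 -0.23333037]
0.02196994028948687 48.88906534295529
0.02249984197047384 48.97274489281699 [ 0.01783408  0.08000097 -1.18639492] 6.825
[279.76682378 282.90184291]
```

View pics/w2.png

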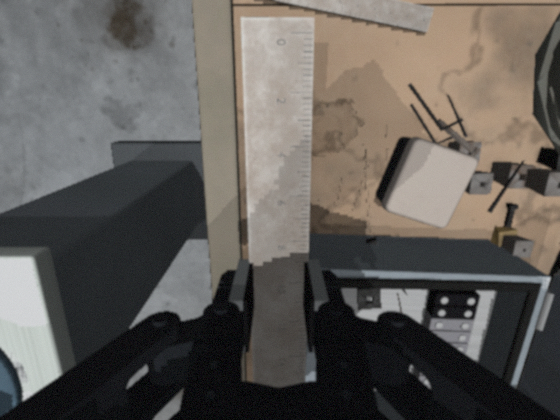

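Held well, and it points clear of everything. Next: lay it down, then go behind the door.

Run:
```python
from h import *
movel([.405,.237,.045]); movel([.405,.237,.0225],speed=.05)
print(read_ft_force()); move_gripper(.045); movel([.405,.237,.15],speed=.2)
print(look_for("top","rule_centre") if read_camera("top") is not None else 0)
move_gripper(0,20); q=down(-.03)
move_ptp([.50,.17,.36],q); move_ptp([.69,.155,.36],q)
cp=camera_params("wrist");snap("wrist","w3")
for n,z in [("latch_axis",.23),("door_edge",.273)]:
    for d in tip_of("wrist",n)[:2]:print(n,np.round(d["at"]),d["confidence"],ray("wrist",d["at"],z,cp).round(4))
print(read_time_s(),read_ft_force(),read_eef_pos())
```

```text
[-0.95733074 -1.02464241  0.57694135]
[{'at': [267.3, 278.2], 'confidence': 0.81}, {'at': [160.3, 248.5], 'confidence': 0.6}, {'at': [226.6, 218.9], 'confidence': 0.34}, {'at': [304.9, 136.6], 'confidence': 0.2}]
latch_axis [248. 276.] 0.69 [0.6605 0.0967 0.23  ]
door_edge [196. 310.] 0.6 [0.6268 0.0943 0.273 ]
13.4 [ 0.34094752  0.26498745 -0.28856353] [0.68818834 0.1569456  0.36145722]
```

View pics/w3.png

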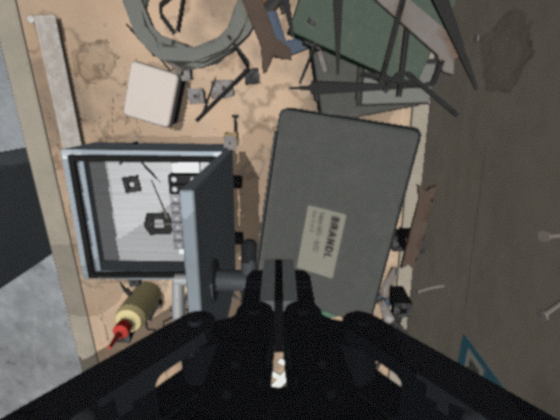

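The wrist view shows the rule lying in front at the left (40,20)-(75,145). The door is on edge at column 200, the bar end is near (250,243), and the closed fingers are behind the door and clear of the bar. Now I swing the door.

Run:
```python
from h import *
q=down(-.03); H=np.array([.617,.095,.08]); ex=np.array([np.cos(.03),-np.sin(.03),0]); ey=np.array([np.sin(.03),np.cos(.03),0])
def tcp(th,r=.165,t=.009,w=.0145,off=.064):
    return H+ey*off+ex*(-r*np.cos(th)+t*np.sin(th)+w)+np.array([0,0,r*np.sin(th)+t*np.cos(th)+.019])
p=tcp(1.75); p0=p+ex*.012
movel([*p0[:2],.36],q); movel(p0,speed=.2); print(p0,read_ft_force())
for th in np.r_[np.linspace(1.70,.15,14),np.linspace(.11,.0,6)]:
    movel(tcp(th),speed=.1); f=np.array(read_ft_force()); print(round(th,2),f.round(1))
    if np.linalg.norm(f)>22: break
print(read_time_s(),read_eef_pos())
```

```text
[0.68365704 0.1570285  0.25975347] [-0.51527697 -0.17327491  0.17251152]
1.7 [1.2 0.  0.2]
1.58 [-0.4 -0.3 -0.2]
1.46 [ 0.7  0.8 -0.4]
1.34 [ 0.7 -1.9 -0.4]
1.22 [-0.3  0.4  0.1]
1.1 [ 0.5 -0.1  0.5]
0.98 [0.4 0.4 0.9]
0.87 [ 0.6 -0.1  0.9]
0.75 [-0.8 -0.3  0.5]
0.63 [ 0.1  0.4 -0. ]
0.51 [ 0.3 -0.   1. ]
0.39 [-0.3 -0.1  0.5]
0.27 [ 0.2 -1.1  0.2]
0.15 [-0.1 -0.3 -0.2]
0.11 [ 0.  -0.3 -0.5]
0.09 [ 0.1 -0.3 -0.5]
0.07 [-0.4 -0.2 -0.1]
0.04 [ 0.6 -0.3 -0.1]
0.02 [-2.3 -0.3  6.6]
0.0 [-6.2 -3.9 22.5]
20.7 [0.4689191  0.16367972 0.11085993]
```

Run:
```python
from h import *
q=down(-.03)
movel([.469,.163,.25],speed=.25); move_gripper(.04,20); move_ptp([.469,.096,.235],q)
cp=camera_params("wrist");snap("wrist","w4")
for n,z in [("latch_axis",.125),("door_edge",.09),("t_handle",.125)]:
    for d in tip_of("wrist",n)[:2]:print(n,np.round(d["at"]),d["confidence"],ray("wrist",d["at"],z,cp).round(4))
print(read_time_s(),[round(x,2) for x in read_qpos()])
for a in (-.03,-.4,-.8,-1.2,-1.53,-1.6):
    j=inverse_kinematics([.47,.095,.12],down(a)); print(a,None if j is None else np.round(j,2))
```

```text
latch_axis [279. 206.] 0.88 [0.4691 0.0998 0.125 ]
door_edge [226. 192.] 0.69 [0.4261 0.1022 0.09  ]Traceback (most recent call last):
  File "<stdin>", line 6, in <module>
ValueError: it knows: bit_box, door_edge, door_hinge, enclosure, hole_saw, latch_axis, oil_bottle, rule_centre
```

View pics/w4.png

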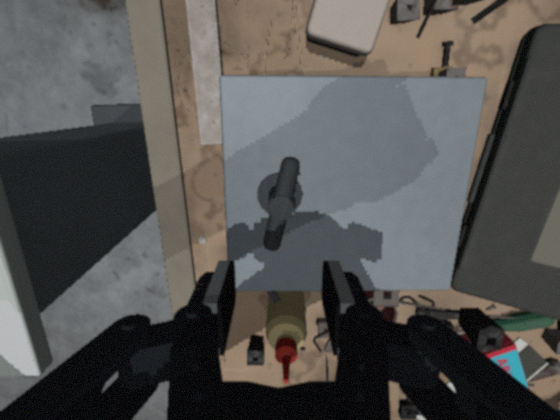

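The door rests on the gasket. The bar runs (290,160)-(273,245), so the handle is at about 0.2 rad, and its centre is under the gripper.

Run:
```python
from h import *
C=[.469,.0985]
qs=[]
for a in (-.23,-.8,-1.2,-1.56,-1.62):
    j=inverse_kinematics([*C,.124],down(a)); print(a,None if j is None else np.round(j,2)); qs.append(j)
if any(j is None for j in qs): raise SystemExit
move_ptp([*C,.19],down(-.23)); movel([*C,.127],speed=.1); print(read_ft_force())
move_gripper(0,80); print(read_finger_gap(),np.round(read_ft_force(),1),read_time_s())
```

```text
-0.23 [ 0.59  0.4  -1.    2.07  0.44  0.89 -0.89]
-0.8 [ 0.51  0.36 -0.9   2.07  0.37  0.87 -1.4 ]
-1.2 [ 0.45  0.34 -0.83  2.07  0.33  0.86 -1.77]
-1.56 [ 0.41  0.33 -0.78  2.07  0.3   0.85 -2.11]
-1.62 [ 0.4   0.32 -0.77  2.07  0.3   0.85 -2.16]
[0.25858718 0.28110367 0.5245163 ]
0.014879204841082252 [-0.6 -0.2  5.3] 23.9
```

Run:
```python
from h import *
C=[.469,.0985]
aa=np.r_[np.linspace(-.23,-1.53,11)[1:],-1.57]
for i,a in enumerate(aa):
    z=.127-.0045*min(1,(i+1)/10)
    # orientation-only steps: joint-space
    move_ptp([*C,z],down(a)); f=np.array(read_ft_force());m=np.array(read_ft_torque());print(round(a,2),f.round(1),m.round(2))
    if np.linalg.norm(f)>70: break
print(read_finger_gap(),read_time_s())
```

```text
-0.36 [-1.9 -0.4  6.2] [-0.06  0.29 -0.05]
-0.49 [-2.   0.3  7.4] [-0.09  0.53 -0.05]
-0.62 [-4.  -0.3  9.2] [-0.1   0.76 -0.01]
-0.75 [-5.2  0.1 10. ] [-0.05  1.   -0.05]
-0.88 [-6.   0.2 12.5] [-0.07  1.13 -0.06]
-1.01 [-5.9  0.6 13.3] [ 0.08  1.33 -0.05]
-1.14 [-7.8  0.4 14.8] [ 0.12  1.46 -0.02]
-1.27 [-8.  1. 14.] [ 0.13  1.55 -0.08]
-1.4 [-7.2  1.4 16.2] [ 0.28  1.73 -0.  ]
-1.53 [-8.3  1.7 17.7] [0.31 1.9  0.08]
-1.57 [-9.3  1.7 18.3] [0.25 1.89 0.45]
0.014620019695482446 26.65
```

Run:
```python
from h import *
C=[.469,.0985]
move_ptp([*C,.122],down(-1.60)); print(np.round(read_ft_torque(),2))
move_gripper(.045); movel([*C,.24],speed=.15)
move_ptp([.44,.05,.30],down(-.8))
cp=camera_params("wrist");a=read_camera("wrist");snap("wrist","w5")
for n,z in [("latch_axis",.12),("door_edge",.085),("rule_centre",.005)]:
    for d in tip_of("wrist",n)[:2]:print(n,np.round(d["at"]),d["confidence"],ray("wrist",d["at"],z,cp).round(4))
b=snap("scene","s5");cv2.imwrite("pics/s5c.png",cv2.resize(cv2.cvtColor(b,cv2.COLOR_RGB2BGR)[160:320,170:400],(800,557),interpolation=cv2.INTER_CUBIC))
print(read_time_s(),read_ft_force())
```

```text
[0.15 2.12 0.72]
latch_axis [263. 125.] 0.92 [0.4706 0.0993 0.12  ]
door_edge [230. 153.] 0.9 [0.4257 0.1034 0.085 ]
rule_centre [141.  73.] 0.97 [0.4068 0.2365 0.005 ]
29.4917 [0.30909124 0.27455461 0.17222607]
```

View pics/w5.png

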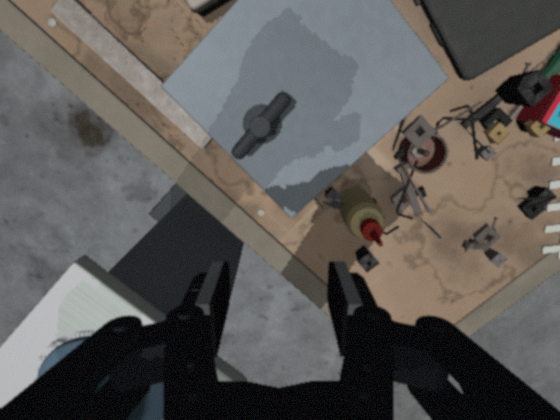

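View pics/s5c.png

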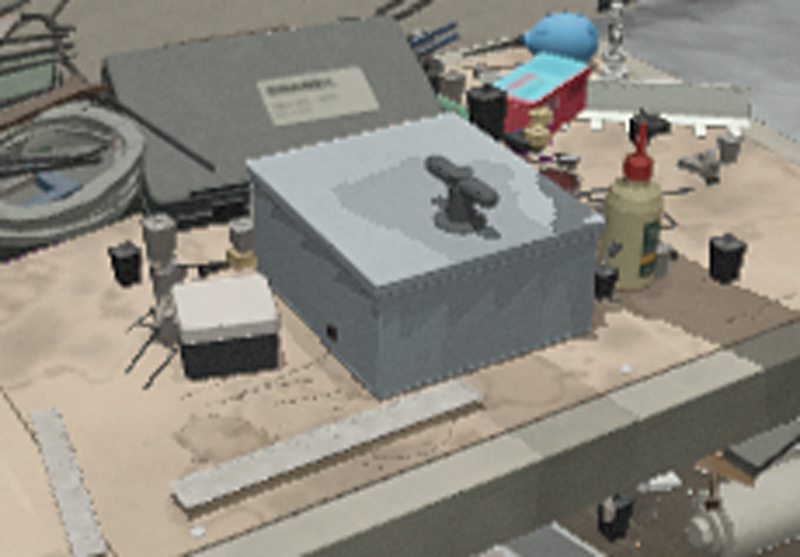

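The bar now lies along the door's x (about 1.48 rad, at the stop). The door is flush on the rim, the rule is flat on the bench at (0.407, 0.237), and the bystanders haven't moved.

```bash
python3 -c "
from bench import *
print(sign_off(),read_time_s())"
```

```text
the job is handed in; nothing more can be done
the job is handed in; nothing more can be done
```

The job is handed in at about 30 s of the 67 s allowed: the rule is on the bench clear of the enclosure, the door is shut and the T-handle is turned to its clockwise stop; sign-off returned no verdict, so this rests on my last camera check.

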